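Park the doorstop by the storm doors

ROBOT

A 6-joint arm with a two-finger parallel gripper is mounted at the origin on the work surface. World frame = base frame: x ahead of the robot, y to its left, z up, the work surface at z = 0. Lengths are in mm, angles in rad, forces in N, time in s.
With the tool pointing down it reaches from about 300 to 775 mm from the base axis. Payload 14.6 kg.
Tool frame: the origin (TCP) lies on the mounting face of the last link; the fingertips stand 199 mm ahead of it and the grasp point (between the pads) lies 180 mm ahead of it; z points along the fingers, y is the line along which they close (so a half turn about z gives the same grasp; the last joint's range is limited). The gripper opens to 94 mm and grips with 3 to 60 N. Pads are 16 mm wide; open, the fingers measure 119 mm over their backs; the gripper's body (75 mm by 177 mm) begins 78 mm behind the grasp point.
Start: joints at [-1.247, 0.3, 1.521, -0, 1.321, -0.067], TCP at [209.503, -508.527, 404.646] pointing down, gripper open.
Joint ranges: [-3.03, 3.03], [-0.79, 2.21], [0.23, 2.52], [-1.04, 4.18], [0, 3.07], [-2.55, 2.55]. Speed limits (rad/s): [2.22, 2.22, 2.57, 3.14, 3.14, 3.14].

INTERFACE

Orientations are given as [roll, pitch, yaw] about the fixed x, y, z axes, in that order (R = Rz(yaw) Ry(pitch) Rx(roll)).
In Python, from cell import manip gives the robot as it stands. The module is installed in compiled form; this text tells all that it offers.
- The arm moves only by the shell command python3 -m creep 'ROWS' [FORCE]. ROWS is a JSON object of lists of equal length, an entry for each row: "slide": the shift along the world's x, y, z in cm, a list of three; "turn": the turn about the world's z in rad; "claw": the opening, from 0 (shut) to 1 (fully open). A call has 1 to 8 rows; each row shifts and turns the commanded pose from where the row before left it; what a row does not reach is not made up. A row lasts 1/8 s, in which the tool goes at most 62.5 mm and 10.7 degrees, less where a joint would pass 70% of its speed; a pose out of reach is approached as far as the arm can. A call with a gripper value outside its range is refused whole. The fingers move at their own pace and stop on an object; FORCE is the grip in N (left out, the last holds). Time passes only in rows, so rows that do not move let the fingers close. It gives the time, the measured TCP pose, the force, the opening and the grip force at its end, in the units of the state.
- manip.read_state(): the state, without advancing time (a new reading comes with each control period).
- manip.camera(name): name is "side" or "top" or "wrist"; returns (picture, depth): 400x640x3 uint8, red, green, blue; 400x640 float32, mm along the optical axis (not along the pixel's ray), 0 where there is no reading.
- manip.calibration(name): a dict with "intrinsics" (3x3 intrinsics, pixels), "pose" (4x4, takes a point from camera to world coordinates). Camera axes: x right, y up, looking along -z (the intrinsics and any distortion apply to the point x, -y, -z); pixel columns grow to the right and rows downward; lengths in mm; the calibration is good to about 2 mm. A picture is of the moment at which its call begins: read the wrist's pose just before it. calibration takes no time and is no camera call; for the wrist camera it gives the pose at the moment of the call.
- manip.sign_off(): hands the job in; it is judged then, once.
Trained networks look in the newest picture that a camera, given by its name, has taken for a name from the list of things; names that differ only in an ending like _2 or _b are one class to them, and where a whole thing is asked for, a point or a joint stands for the part that bears it (a point fixed in the world has none). Each returns a list of dicts, best first, with "score" (0 to 1); they miss things now and then, are a little off and sometimes report something else, mostly with a low value. They report only what shows in the picture. A call takes as long as a camera call. They do not tell look-alikes from the thing itself.
- manip.cut_out(query, camera): "mask" (400x640 bool, what is visible of it) and "position" ([column, row] in pixels, amid what is visible of it).
The state is a dict: "clock": time; "joints": joint angles; "qd": joint speeds; "effort": joint torques, N m; "eef_pos": TCP position; "eef_rot": TCP orientation; "wrist_force": force on the tool from outside, world axes, zero at the start; "moment": the same for the moment, N m; "finger_gap": finger opening in mm; "finger_force": force on a finger pad.
Only numpy, scipy, OpenCV 4.12 (cv2) and the standard library are available. Lean on these libraries where they do the work, as an engineer would, in place of code of your own. Each camera call takes 0.05 s, during which the arm holds its last target. There are 200 camera calls.

TASK

Park the doorstop beside the storm doors: push the wedge along the slate shelf, thin end first, through the narrow gap between the glass paperweight and the key bowl until its thin end rests squarely against the oak rail beyond them. Only push it, keeping it flat on the shelf (never lift or carry it), do not jam it hard against the glass, and leave the other things on the shelf where they are. Finish with the hand clear of everything.

Things in the scene. Friction and masses are not known exactly. Their poses are not given: they have to be found in the camera images.
- wedge: Black plastic doorstop wedge, loose, about 0.16 kg, lying flat on its sole: 44 wide (its x), 120 long (its y), sides vertical. Its top slopes from 32 high at the upright thick end (-y) to 4 high at the thin end (+y). Origin: centre of its underside. It starts on the right-hand (-y) side of the gap with its thin end roughly towards the gap, up to 30 to either side of the gap's centre line and up to 20 degrees askew. Nothing holds it but friction on the slate.
- nose (a point): Middle of the lower edge of the wedge's thin end, on the sole: 60 along +y from wedge; same axes.
- heel (a point): Middle of the lower edge of the wedge's thick end, on the sole: 60 along -y from wedge; same axes.
- gap (a point): Middle of the narrow gap, at shelf height, between paperweight and bowl where they come closest. Its x points from paperweight to bowl, its y is the way through, towards the storm doors and the rail (the robot's left, +y, give or take 15 degrees). The gap is 50 wide, so the wedge has 3 of room on each side.
- paperweight: Turquoise glass paperweight, a round puck 80 across with vertical sides to 24 and a domed top 43 high, stuck down (does not move). Origin: centre of its underside; the gap is 65 along its x.
- bowl: Round straight-sided stainless steel key bowl, 110 across, 44 high, keys inside, screwed down (does not move), on the side of the gap away from the robot. Origin: centre of its underside.
- rail: Fixed oak rail lying across the way beyond the gap: 160 long (its x), 18 thick (its y), 22 high, parallel to the line from paperweight to bowl and centred on the way through to within 5. Origin: centre of its underside; the face that the wedge meets is 9 along its -y. That face is 141 to 166 from the line between the paperweight's and the bowl's centres, so the parked wedge has its whole length past that line.
- clip: Loose bystander, leave alone. Origin: centre of its underside. Steel bulldog clip, 62 (x) by 60 (y), 18 high.
- brush: Loose bystander, leave alone. Origin: centre of its underside. Wooden coat brush lying on its bristles, 46 (x) by 185 (y, from -98 to +85), 38 high, lying beyond the rail.
- tin: Loose bystander, leave alone. Origin: centre of its underside. Round aluminium sweet tin, 66 across, 25 high.
- tape: Loose bystander, leave alone. Origin: centre of its underside. Grey tape measure standing up, 30 (x) by 65 (y), 55 high.
- padlock: Loose bystander, leave alone. Origin: centre of its underside. Brass padlock lying flat, body 42 (x) by 36 (y), 18 high, shackle reaching 47 along +y; beside the bowl.
- case: Loose bystander, leave alone. Origin: centre of its underside. Brown spectacle case, 60 (x) by 155 (y), 36 high; beyond the rail.
There are look-alikes about, which are no part of the job. Leave any green look-alike of the wedge alone. Leave any pink look-alike of the rail alone.

How it is judged:
By the outcome, as a careful person would: the job done as asked, in the order asked, and still so for the second after the job is handed in, with the robot touching nothing.
It also fails if it takes over 51 s, if anything falls off the work surface, if the arm or the gripper's body presses on something with over 40 N, if the wrist force passes 120 N, or if a joint passes its speed limit or range.

## Working session

There is one attempt and no reset: what is moved stays moved. The work goes in short steps, Python scripts to look and compute and a shell command to move; the robot and the scene stay as the last step left them, time stands still between calls to the robot, and variables do not carry over. Pictures are saved under pics/ and viewed, at most 10 in all, crops included, and the job is handed in when it is done.

```bash
mkdir -p pics
cat > h.py <<'E'
import numpy as np, cv2
from cell import manip
def world(name,depth,mask=None,cal=None):
    c=cal or manip.calibration(name); K=np.array(c["intrinsics"]);P=np.array(c["pose"])
    v,u=np.nonzero((depth>0)&(mask if mask is not None else True))
    d=depth[v,u]; X=np.stack([(u-K[0,2])/K[0,0]*d,-(v-K[1,2])/K[1,1]*d,-d,np.ones_like(d)])
    return (P@X)[:3].T,u,v
E
python3 - <<'E'
from h import *
s=manip.read_state();print(s)
for n in("top","side"):
    p,d=manip.camera(n); cv2.imwrite(f"pics/{n}0.png",p[:,:,::-1])
    c=manip.calibration(n);print(n,c)
    np.savez(f"{n}0.npz",p=p,d=d)
    if n=="top":
        for q in("wedge","paperweight","bowl","rail","clip","tin","tape","padlock","brush","case"):
            for r in manip.cut_out(q,n):
                W,u,v=world(n,d,r["mask"]); 
                if len(W): print(q,round(r["score"],2),np.round(r["position"]),np.round(np.median(W,0)),np.round(np.percentile(W,2,0)),np.round(np.percentile(W,98,0)))
E
```

```text
{'clock': 0.0, 'joints': array([-1.24662382e+00,  3.00431393e-01,  1.52156350e+00, -7.31246518e-06,
        1.32067467e+00, -6.66034814e-02]), 'qd': array([ 0.00113975,  0.00174244,  0.00055407,  0.00104318, -0.00015159,
       -0.00063564]), 'effort': array([ 2.21761104e-03, -5.31803942e+01, -3.52738953e+01,  7.09916395e-02,
        2.44218728e-02, -1.34233792e-04]), 'eef_pos': array([ 209.48241706, -508.50703839,  404.11542622]), 'eef_rot': array([-3.14051766e+00, -6.46056855e-05,  3.90777771e-01]), 'wrist_force': array([ 0.08821738, -0.42325665,  0.08660606]), 'moment': array([ 0.0122304 , -0.00099916, -0.03193615]), 'finger_force': 0.0, 'finger_gap': 94.03555306625933}
top {'intrinsics': array([[415.77674462,   0.        , 318.7135965 ],
       [  0.        , 415.77674462, 202.38039151],
       [  0.        ,   0.        ,   1.        ]]), 'pose': array([[-1.53135193e-02,  9.93298903e-01, -1.14554725e-01,
         3.99370407e+02],
       [-9.99543408e-01, -1.22229593e-02,  2.76328646e-02,
         4.01398438e+01],
       [ 2.60474964e-02,  1.14925576e-01,  9.93032547e-01,
       
[... 1083 characters left out ...]
. 182.  30.] [534. 348.  41.]
case 0.83 [233. 149.] [682. 241.  34.] [654. 171.  -1.] [716. 318.  39.]
case 0.41 [332. 182.] [595. -30.   6.] [539. -80.  -1.] [644.  21.  45.]
side {'intrinsics': array([[417.20115261,   0.        , 319.47470939],
       [  0.        , 417.20115261, 196.82209495],
       [  0.        ,   0.        ,   1.        ]]), 'pose': array([[-7.32455084e-01,  3.49903563e-01, -5.84018019e-01,
        -7.20239356e+01],
       [-6.80815320e-01, -3.76725626e-01,  6.28146721e-01,
         6.40956087e+02],
       [-2.23778198e-04,  8.57697674e-01,  5.14154306e-01,
         5.68178924e+02],
       [ 0.00000000e+00,  0.00000000e+00,  0.00000000e+00,
         1.00000000e+00]])}
```

View pics/top0.png

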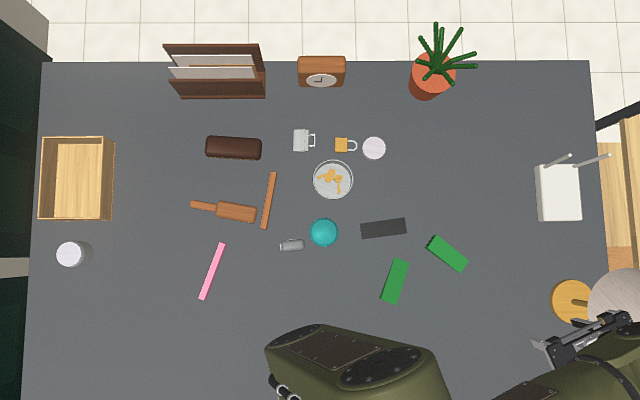

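Run:
```python
from h import *
z=np.load("top0.npz");p=z["p"]
c=p[120:320,180:480,::-1]; cv2.imwrite("pics/crop0.png",cv2.resize(c,None,fx=2.6,fy=2.6,interpolation=cv2.INTER_CUBIC))
```

```text
(no output)
```

View pics/crop0.png

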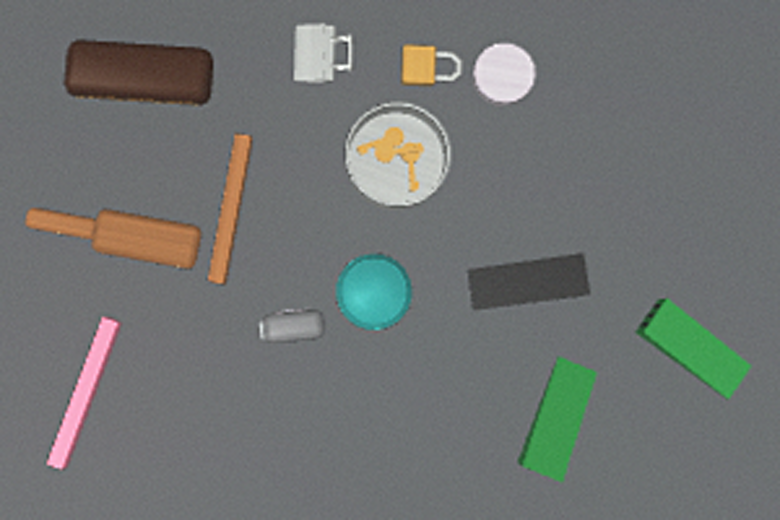

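The black wedge is at about (383,228). The two green look-alikes at (395,280) and (448,254) are to be left. The oak rail at (268,200) is the one meant, since it lies across the way and is parallel to the paperweight–bowl line. The pink bar at (212,270) is a look-alike. The paperweight is at (323,232) and the bowl at (333,180). Next I fit the poses.

```bash
cat >> h.py <<'E'
from scipy.optimize import least_squares
def wedge_h(W,x,y,a):
    c,s=np.cos(a),np.sin(a); dx,dy=W[:,0]-x,W[:,1]-y
    return c*dx+s*dy,-s*dx+c*dy   # local x,y
def pick(q,n,near,d,tol=70):
    best=None
    for r in manip.cut_out(q,n):
        W,u,v=world(n,d,r["mask"])
        if len(W)>50 and np.hypot(*(np.median(W,0)[:2]-near))<tol and (best is None or r["score"]>best[0]): best=(r["score"],W,r["mask"])
    return best
def rect(W):
    (cx,cy),(w,h),a=cv2.minAreaRect(W[:,:2].astype(np.float32)); a=np.radians(a)
    if w>h: w,h=h,w; a=a-np.pi/2     # a: short-axis direction
    a=(a+np.pi/2)%np.pi-np.pi/2
    return np.array([cx,cy,a,w,h])
def circ(W,R):
    h=cv2.convexHull(W[:,:2].astype(np.float32))[:,0]
    return least_squares(lambda p:np.hypot(h[:,0]-p[0],h[:,1]-p[1])-p[2],[*h.mean(0),R],loss="soft_l1").x
def scene(n,near,d=None):
    if d is None: p,d=manip.camera(n)
    o={}
    for q in near:
        b=pick(q,n,np.array(near[q]),d)
        if b is None: print(q,"missing"); continue
        W=b[1]
        if q=="bowl": o[q]=circ(W[W[:,2]>36],55)
        elif q=="paperweight": o[q]=circ(W[(W[:,2]>18)&(W[:,2]<60)],40)
        elif q=="rail":
            W=W[(W[:,2]>14)&(W[:,2]<30)]; o[q]=rect(W)
        else: o[q]=rect(W)
        print(q,round(b[0],2),len(W),np.round(o[q],3))
        if q=="wedge":
            x,y,a=o[q][:3]; lx,ly=wedge_h(W,x,y,a)
            print(" z at -45,+45:",np.median(W[abs(ly+45)<10,2]),np.median(W[abs(ly-45)<10,2]))
    if "bowl" in o and "paperweight" in o:
        P,B=o["paperweight"][:2],o["bowl"][:2]; v=B-P; L=np.hypot(*v); e=v/L; g=P+65*e; ga=np.arctan2(e[1],e[0])
        print("PB",L.round(1),"gap",g.round(1),"ang",ga.round(4))
        f=np.array([-e[1],e[0]])
        for q in("wedge","rail"):
            if q in o: r=o[q][:2]-g; print(q,"rel gap along x,y",(r@e).round(1),(r@f).round(1),"dang",(o[q][2]-ga).round(4))
    return o
NEAR=dict(wedge=(457,-167),paperweight=(448,-2),bowl=(595,-30),rail=(539,148))
E
python3 - <<'E'
from h import *
p,d=manip.camera("top")
scene("top",NEAR,d)
print(np.array(manip.calibration("wrist")["pose"]).round(3),manip.calibration("wrist")["intrinsics"],manip.read_state()["eef_pos"])
E
```

```text
wedge 0.61 703 [ 4.58640e+02 -1.65950e+02  1.20000e-01  4.52010e+01  1.20043e+02]
 z at -45,+45: 28.49491541915222 6.76494924123233
paperweight 0.76 633 [448.578  -2.033  38.019]
bowl 0.97 1276 [591.076 -29.257  53.936]
rail 0.66 380 [539.935 148.104   1.381  18.478 157.658]
PB 145.1 gap [512.4 -14.2] ang -0.1888
wedge rel gap along x,y -24.4 -159.1 dang 0.3085
rail rel gap along x,y -3.4 164.6 dang 1.5701
[[ 3.81000e-01  8.95000e-01  2.32000e-01  2.77716e+02]
 [-9.24000e-01  3.69000e-01  9.40000e-02 -4.80191e+02]
 [-1.00000e-03 -2.50000e-01  9.68000e-01  3.85650e+02]
 [ 0.00000e+00  0.00000e+00  0.00000e+00  1.00000e+00]] [[326.02696101   0.         326.46973981]
 [  0.         326.02696101 198.1741414 ]
 [  0.           0.           1.        ]] [ 209.51323272 -508.51985024  404.65599429]
```

```bash
python3 -m creep '{"slide":[[2.68,4.9,-1],[2.68,4.9,-1],[2.68,4.9,-1],[2.68,4.9,-1],[2.68,4.9,-1],[2.68,4.9,-1],[2.67,4.92,-1],[0,0,0]],"turn":[-0.083,-0.083,-0.083,-0.083,-0.083,-0.083,-0.082,0],"claw":[0.64,0.64,0.64,0.64,0.64,0.64,0.64,0.64]}' 20
python3 - <<'E'
from h import *
p,d=manip.camera("wrist"); cv2.imwrite("pics/w1.png",p[:,:,::-1])
scene("wrist",NEAR,d)
E
```

```text
clock: 1.85
eef_pos: [398.0, -162.8, 334.2]
eef_rot: [-3.141, 0.001, -0.186]
wrist_force: [0.0, -0.1, 0.2]
finger_gap: 60.5
finger_force: 0.0
wedge 0.56 6729 [ 4.56429e+02 -1.68552e+02  1.18000e-01  4.58490e+01  1.27867e+02]
 z at -45,+45: 30.638863783318158 9.672753680056417
paperweight 0.68 6908 [449.45   -5.515  38.99 ]
bowl 0.65 9005 [591.439 -32.196  54.859]
rail missing
PB 144.5 gap [513.3 -17.5] ang -0.1857
wedge rel gap along x,y -28.0 -158.9 dang 0.304
```

View pics/w1.png

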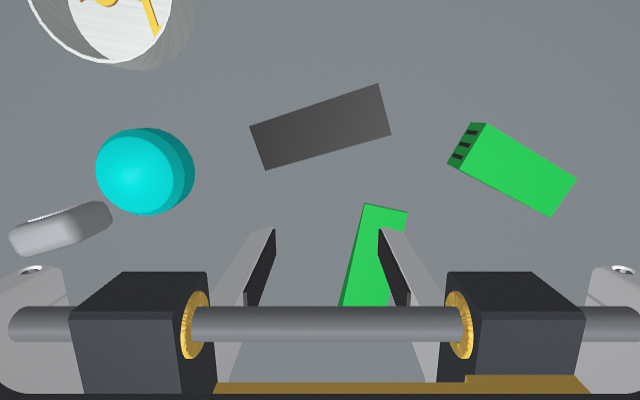

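The wrist view shows the black wedge at (320,127), the paperweight at (145,172) and the greens at (375,255) and (512,168). I check where the greens lie in the gap frame before coming down.

Run:
```python
from h import *
z=np.load("top0.npz");p,d=z["p"].astype(int),z["d"]
W,u,v=world("top",d); m=((p[...,1]>p[...,0]+50)&(p[...,1]>p[...,2]+50))[v,u]&(u>360)&(v>220)&(v<320)
W=W[m]; g=np.array([512.4,-14.2]);a=-.188
X,Y=wedge_h(W,*g,a)
for l,h in((360,425),(425,480)):
    k=(u[m]>l)&(u[m]<=h); b=cv2.boxPoints(cv2.minAreaRect(np.stack([X[k],Y[k]],1).astype(np.float32))); print(b.round())
```

```text
[[-223. -224.]
 [-106. -249.]
 [ -97. -206.]
 [-213. -180.]]
[[-113. -391.]
 [ -67. -414.]
 [ -12. -306.]
 [ -58. -283.]]
```

```bash
python3 -m creep '{"slide":[[0.58,0.17,-3],[0,0,-4],[0,0,-3],[0,0,-2],[0,0,-0.6],[0,0,0]],"turn":[0,0,0,0,0,0],"claw":[0.53,0.53,0.53,0.53,0.53,0.53]}' 20
python3 - <<'E'
from h import *
p,d=manip.camera("wrist"); cv2.imwrite("pics/w2.png",p[:,:,::-1])
E
```

```text
clock: 2.85
eef_pos: [402.8, -164.2, 209.0]
eef_rot: [3.142, -0.0, -0.19]
wrist_force: [-0.1, 0.1, -0.4]
finger_gap: 50.0
finger_force: 0.0
```

View pics/w2.png

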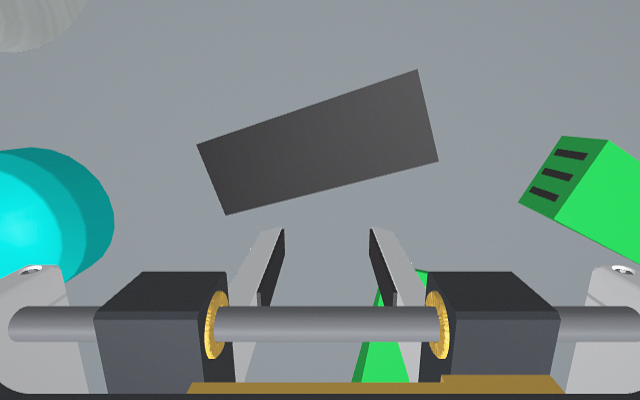

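The fingertips at (283,230) and (371,230) stand clear of the wedge's near edge, which runs (225,215)–(437,160), and of the green one. I lower and push sideways to square the wedge.

```bash
python3 -m creep '{"slide":[[0,0,-0.5],[0.6,-0.11,0],[0.6,-0.11,0],[0.6,-0.11,0],[0.6,-0.11,0],[0.6,-0.11,0],[0.6,-0.11,0],[0.6,-0.11,0]],"turn":[0,0,0,0,0,0,0,0],"claw":[0.53,0.53,0.53,0.53,0.53,0.53,0.53,0.53]}' 20
python3 - <<'E'
from h import *
p,d=manip.camera("wrist"); cv2.imwrite("pics/w3.png",p[:,:,::-1])
scene("top",NEAR)
E
```

```text
clock: 3.9
eef_pos: [445.2, -171.4, 203.6]
eef_rot: [-3.142, -0.0, -0.189]
wrist_force: [-1.9, 0.4, 1.1]
finger_gap: 49.3
finger_force: 0.9
wedge missing
paperweight 0.79 695 [449.381  -2.629  39.179]
bowl 0.64 1317 [591.849 -28.785  54.297]
rail 0.73 383 [539.337 148.626   1.385  18.941 158.586]
PB 144.8 gap [513.3 -14.4] ang -0.1816
rail rel gap along x,y -3.8 165.0 dang 1.567
```

View pics/w3.png

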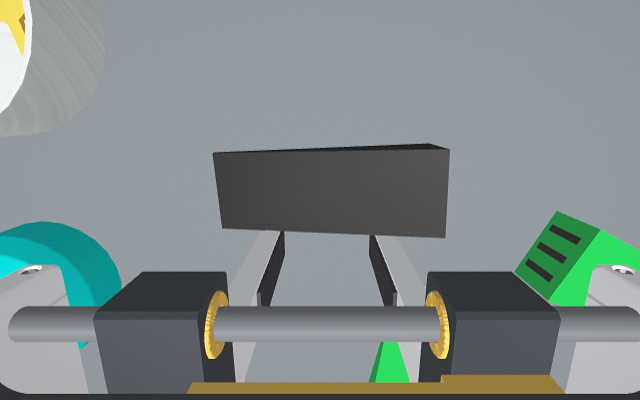

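The wedge now lies flush against both fingertips, with its near edge at (222,228)–(445,237). I push the last bit, back off and measure.

```bash
python3 -m creep '{"slide":[[0.3,-0.06,0],[0.3,-0.06,0],[0,0,0],[-2,0.38,0],[-1,0.19,2],[0,0,6],[0,0,6],[0,0,0]],"turn":[0,0,0,0,0,0,0,0],"claw":[0.53,0.53,0.53,0.53,0.53,0.53,0.3,0.2]}' 20
python3 - <<'E'
from h import *
N=dict(NEAR,wedge=(480,-175))
print("wrist");scene("wrist",N); cv2.imwrite("pics/w4.png",manip.camera("wrist")[0][:,:,::-1])
print("top");scene("top",N)
E
```

```text
clock: 5.2
eef_pos: [421.1, -167.0, 347.8]
eef_rot: [3.139, -0.008, -0.189]
wrist_force: [0.5, -0.3, -0.4]
finger_gap: 33.5
finger_force: 0.0
wrist
wedge 0.62 6423 [ 4.78769e+02 -1.77656e+02 -1.90000e-01  4.94030e+01  1.28633e+02]
 z at -45,+45: 25.405644109012258 4.7468144533892485
paperweight 0.83 6090 [ 4.46808e+02 -2.13000e-01  3.90450e+01]
bowl 0.64 13576 [588.936 -25.58   54.968]
rail 0.68 3 [459.777 155.904   0.886   0.783   3.887]
PB 144.4 gap [510.8 -11.6] ang -0.1766
wedge rel gap along x,y -2.4 -169.1 dang -0.0135
rail rel gap along x,y -79.7 156.0 dang 1.063
top
wedge 0.83 276 [ 4.93776e+02 -1.44570e+02  3.30000e-02  4.28970e+01  1.12603e+02]
 z at -45,+45: 19.106749259012304 nan
paperweight missing
bowl 0.81 1334 [591.918 -28.743  54.399]
rail 0.81 365 [539.406 147.614   1.374  18.469 158.05 ]
  return _methods._mean(a, axis=axis, dtype=dtype,
  ret = ret.dtype.type(ret / rcount)
```

View pics/w4.png

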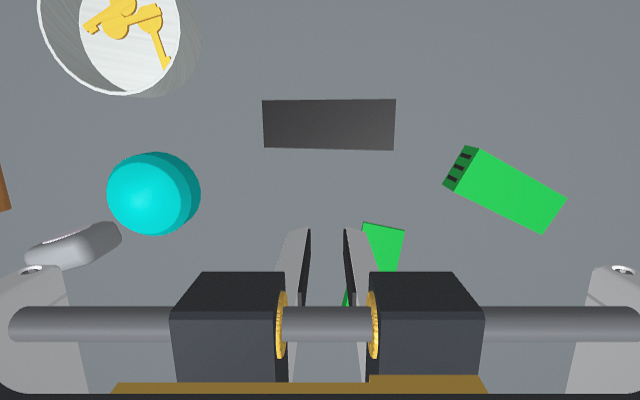

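The wedge at (328,125) now lies square to the way, and nothing else has moved. I go round behind its thick end with the hand turned a quarter turn.

```bash
python3 -m creep '{"slide":[[0.55,-1.12,0],[0.55,-1.12,0],[0.55,-1.12,0],[0.55,-1.12,0],[0.55,-1.12,0],[0.55,-1.12,0],[0.54,-1.12,0],[0.54,-1.12,0]],"turn":[0.18,0.18,0.18,0.18,0.18,0.18,0.18,0.18],"claw":[0.106,0.106,0.106,0.106,0.106,0.106,0.106,0.106]}' 20
python3 -m creep '{"slide":[[0,0,-2],[0,0,-2],[0,0,0],[0,0,0]],"turn":[0.131,0,0,0],"claw":[0.106,0.106,0.106,0.106]}' 20
python3 - <<'E'
from h import *
N=dict(NEAR,wedge=(480,-175))
print("wrist");scene("wrist",N); p,d=manip.camera("wrist");cv2.imwrite("pics/w5.png",p[:,:,::-1]);scene("wrist",N,d)
print("top");scene("top",N);print(manip.read_state()["eef_pos"])
E
```

```text
clock: 6.75
eef_pos: [464.8, -256.8, 343.4]
eef_rot: [-3.141, -0.0, 1.257]
wrist_force: [0.9, -0.2, -0.6]
finger_gap: 9.8
finger_force: 0.0
clock: 7.25
eef_pos: [464.8, -256.5, 304.3]
eef_rot: [3.141, 0.0, 1.382]
wrist_force: [0.2, -0.9, -0.6]
finger_gap: 9.9
finger_force: 0.0
wrist
wedge 0.64 8791 [ 4.84754e+02 -1.76898e+02 -1.92000e-01  4.56980e+01  1.19747e+02]
 z at -45,+45: 29.56776709819013 8.719129764981119
paperweight missing
bowl missing
rail missing
wedge 0.74 8903 [ 4.82736e+02 -1.79351e+02 -2.11000e-01  4.76810e+01  1.29270e+02]
 z at -45,+45: 29.877222863994334 9.084907717688509
paperweight missing
bowl missing
rail missing
top
wedge 0.91 726 [ 4.84446e+02 -1.78955e+02 -1.84000e-01  4.84410e+01  1.20282e+02]
 z at -45,+45: 28.008488742962754 7.345834439088094
paperweight 0.66 673 [449.074  -2.38   38.979]
bowl 0.89 1313 [591.461 -28.586  54.089]
rail 0.61 388 [539.412 148.493   1.384  18.682 158.472]
PB 144.8 gap [513.  -14.1] ang -0.182
wedge rel gap along x,y 1.7 -167.3 dang -0.0021
rail rel gap along x,y -3.5 164.7 dang 1.5663
[ 464.60639992 -256.44390694  303.65426219]
```

View pics/w5.png

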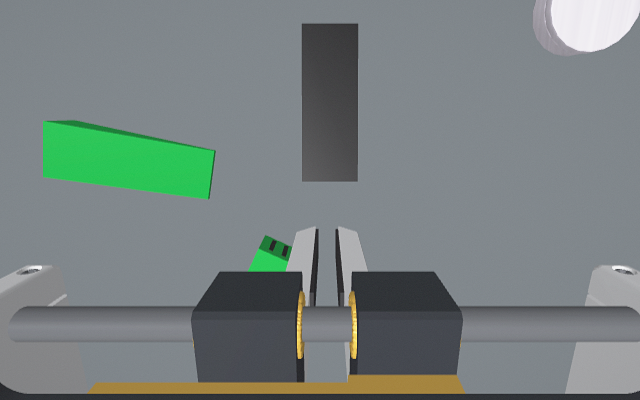

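The wedge, at columns 302–358, is about 3 mm to the image right of the finger centre and square to it. I shift, lower and start the push.

```bash
python3 -m creep '{"slide":[[0.29,-0.06,-4],[0,0,-4],[0,0,-1.6],[0.15,0.79,0],[0.13,0.79,0],[0.13,0.79,0],[0.13,0.79,0],[0.13,0.79,0]],"turn":[0,0,0,0,0,0,0,0],"claw":[0.106,0.106,0.106,0.106,0.106,0.106,0.106,0.106]}' 20
python3 -m creep '{"slide":[[0.13,0.79,0],[0.13,0.79,0],[0.13,0.79,0],[0.13,0.79,0],[0,0,0]],"turn":[0,0,0,0,0],"claw":[0.106,0.106,0.106,0.106,0.106]}' 20
python3 - <<'E'
from h import *
N=dict(NEAR,wedge=(495,-115))
p,d=manip.camera("wrist");cv2.imwrite("pics/w6.png",p[:,:,::-1]);scene("wrist",N,d)
print("top");p,d=manip.camera("top");scene("top",N,d);np.savez("top6.npz",p=p,d=d)
E
```

```text
clock: 9.0
eef_pos: [474.4, -217.1, 208.2]
eef_rot: [3.141, 0.0, 1.382]
wrist_force: [-0.1, -3.9, 2.0]
finger_gap: 9.9
finger_force: 1.6
clock: 9.62
eef_pos: [479.4, -185.2, 207.4]
eef_rot: [-3.141, -0.001, 1.382]
wrist_force: [0.3, -0.5, 0.3]
finger_gap: 9.9
finger_force: 0.0
wedge 0.67 20953 [ 4.91606e+02 -1.23809e+02 -1.91000e-01  5.24550e+01  1.32664e+02]
 z at -45,+45: 30.84772389319005 10.371969200464406
paperweight missingTraceback (most recent call last):
  File "<stdin>", line 3, in <module>
  File "h.py", line 33, in scene
    if q=="bowl": o[q]=circ(W[W[:,2]>36],55)
                       ~~~~^^^^^^^^^^^^^^^^^
  File "h.py", line 24, in circ
    h=cv2.convexHull(W[:,:2].astype(np.float32))[:,0]
      ~~~~~~~~~~~~~~~~~~~~~~~~~~~~~~~~~~~~~~~~~~^^^^^
TypeError: 'NoneType' object is not subscriptable
```

View pics/w6.png

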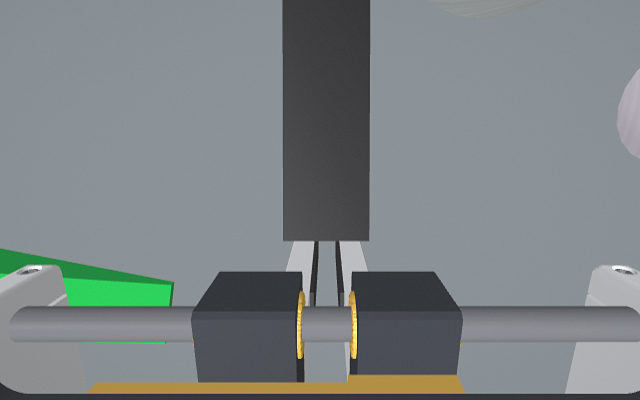

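The wedge, at columns 283–370, is centred on the fingers and square, but the gap is out of view. I back off and rise for one look at wedge and gap together.

```bash
python3 -m creep '{"slide":[[-0.18,-0.98,0],[0,0,5],[0,0,5.5],[0.9,4.9,5],[0.3,1.5,0],[0,0,0],[0,0,0]],"turn":[0,0,0,0,0,0,0],"claw":[0.106,0.106,0.106,0.106,0.106,0.106,0.106]}' 20
python3 - <<'E'
from h import *
N=dict(NEAR,wedge=(492,-118))
p,d=manip.camera("wrist");cv2.imwrite("pics/w7.png",p[:,:,::-1])
c=manip.calibration("wrist");np.savez("w7.npz",p=p,d=d,K=c["intrinsics"],P=c["pose"])
for i in range(3):
    print("wrist");
    try: scene("wrist",N)
    except Exception as e: print(e)
print("top");p,d=manip.camera("top");scene("top",N,d);np.savez("top7.npz",p=p,d=d)
E
```

```text
clock: 10.7
eef_pos: [488.4, -138.1, 355.5]
eef_rot: [-3.139, -0.0, 1.381]
wrist_force: [-0.1, -0.5, 0.7]
finger_gap: 10.2
finger_force: 0.0
wrist
wedge 0.65 5644 [ 4.92750e+02 -1.21404e+02 -1.71000e-01  4.75820e+01  1.32628e+02]
 z at -45,+45: 30.973076519871626 10.261210576774488
paperweight 0.8 6974 [450.823  -0.912  39.309]
bowl 0.68 13266 [592.619 -27.037  54.542]
rail missing
PB 144.2 gap [514.7 -12.7] ang -0.1822
wedge rel gap along x,y -1.9 -110.9 dang 0.0111
wrist
wedge 0.73 5555 [ 4.93077e+02 -1.15402e+02 -1.89000e-01  4.37190e+01  1.19211e+02]
 z at -45,+45: 29.610723251336196 8.582605715141824
paperweight 0.58 6948 [450.273  -0.691  39.482]
bowl 0.86 13239 [592.394 -26.99   54.631]
rail missing
PB 144.5 gap [514.2 -12.5] ang -0.183
wedge rel gap along x,y -2.0 -105.0 dang -0.0057
wrist
wedge missing
paperweight 0.85 6923 [450.314  -0.933  39.379]
bowl 0.8 13392 [592.292 -27.251  54.676]
rail missing
PB 144.4 gap [514.2 -12.8] ang -0.1833
top
wedge 0.71 397 [ 4.96526e+02 -9.19320e+01 -2.03000e-01  4.54400e+01  6.76690e+01]
 z at -45,+45: nan nan
paperweight 0.9 690 [449.365  -2.604  39.186]
bowl 0.88 1317 [591.274 -29.048  54.169]
rail missing
PB 144.4 gap [513.3 -14.5] ang -0.1842
wedge rel gap along x,y -2.3 -79.2 dang -0.0186
  return _methods._mean(a, axis=axis, dtype=dtype,
  ret = ret.dtype.type(ret / rcount)
```

View pics/w7.png

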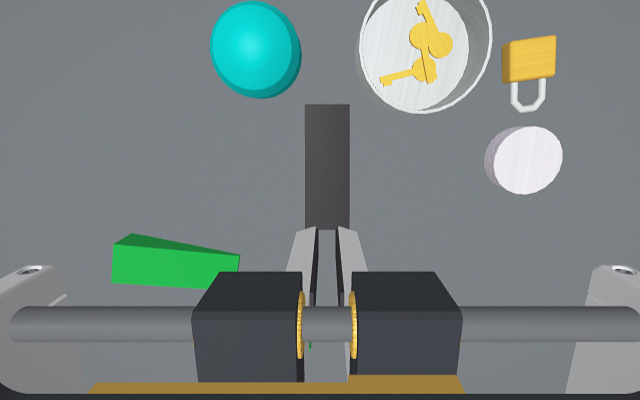

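```bash
python3 -m creep '{"slide":[[-0.4,-2,0],[-0.68,-3.69,-4.8],[0,0,-5],[0,0,-4.9],[0,0,0]],"turn":[0,0,0,0,0],"claw":[0.106,0.106,0.106,0.106,0.106]}' 20
```

```text
clock: 12.38
eef_pos: [477.1, -194.0, 207.4]
eef_rot: [-3.136, -0.002, 1.382]
wrist_force: [-0.3, 0.3, 0.1]
finger_gap: 9.5
finger_force: 0.0
```

```bash
python3 -m creep '{"slide":[[0.17,0.86,0],[0.19,0.78,0],[0.19,0.78,0],[0.19,0.78,0],[0.19,0.78,0],[0.19,0.78,0],[0,0,0]],"turn":[0,0,0,0,0,0,0],"claw":[0.106,0.106,0.106,0.106,0.106,0.106,0.106]}' 20
python3 - <<'E'
from h import *
p,d=manip.camera("top");np.savez("top8.npz",p=p,d=d)
scene("top",dict(NEAR,wedge=(500,-78)),d)
p2,_=manip.camera("side")
a=cv2.resize(p[140:280,230:430],None,fx=2.8,fy=2.8,interpolation=cv2.INTER_CUBIC); 
w=manip.camera("wrist")[0][:200]
b=cv2.resize(w,(560,175)); a=np.vstack([a,b]); cv2.imwrite("pics/t8.png",a[:,:,::-1]); print(a.shape)
E
```

```text
clock: 13.25
eef_pos: [489.0, -145.9, 209.7]
eef_rot: [-3.141, -0.0, 1.382]
wrist_force: [0.5, -0.5, 0.7]
finger_gap: 9.8
finger_force: 0.0
wedge 0.59 621 [ 4.95766e+02 -6.52500e+01 -2.00000e-01  6.74480e+01  9.76190e+01]
 z at -45,+45: 24.51745530201083 4.619195936989627
paperweight 0.58 650 [450.099  -2.497  38.567]
bowl 0.9 1292 [591.705 -28.594  54.345]
rail 0.68 383 [539.26  148.289   1.385  18.591 158.482]
PB 144.0 gap [514.  -14.3] ang -0.1822
wedge rel gap along x,y -8.7 -53.4 dang -0.0181
rail rel gap along x,y -4.6 164.4 dang 1.5672
(567, 560, 3)
```

View pics/t8.png

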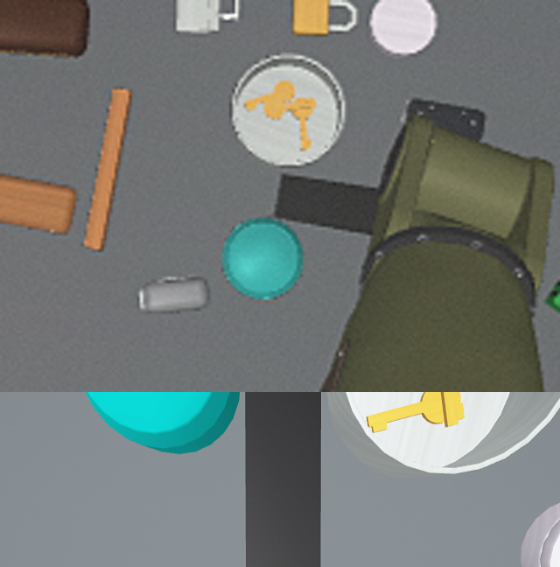

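The nose, at crop (280,175)–(280,217), is entering the gap between the bowl (288,110) and the paperweight (262,258). I measure its side clearances directly.

```bash
cat > edges.py <<'E'
from h import *
def edges(p,d,n,g,a,cal=None):
    g0=p.max(2); W,u,v=world(n,d,g0<62 if n=="top" else g0<75,cal)
    X,Y=wedge_h(W,*g,a); k=(abs(X)<34)&(W[:,2]<36)
    for y in range(-150,130,10):
        m=k&(abs(Y-y)<5)
        if m.sum()>12:
            x=X[m]; print(n,y,np.percentile(x,[1,99]).round(1),"mid",np.percentile(x,[3,97]).mean().round(1),m.sum())
E
python3 - <<'E'
from edges import *
z=np.load("top8.npz"); edges(z["p"],z["d"],"top",(513.2,-14.3),-.184)
p,d=manip.camera("wrist"); edges(p,d,"wrist",(514.3,-12.7),-.184)
z=np.load("w7.npz");edges(z["p"],z["d"],"wrist",(514.3,-12.7),-.184,dict(intrinsics=z["K"],pose=z["P"]))
E
```

```text
top -100 [-22.2  19.8] mid -1.6 36
top -90 [-22.5  19.8] mid -1.6 53
top -80 [-22.1  20.9] mid -1.4 54
top -70 [-22.6  20. ] mid -1.4 47
top -60 [-21.6  20. ] mid -1.0 48
top -50 [-21.6  19.6] mid -0.8 48
top -40 [-20.2  21. ] mid 0.6 50
top -30 [-20.9  19.1] mid -1.0 41
top -20 [-19.7  20.9] mid 0.7 44
top -10 [-19.8  19.3] mid 0.6 35
wrist -140 [-4.7  5.4] mid 0.4 28
wrist -130 [-6.   6.6] mid 0.4 70
wrist -120 [ 3.8 20.4] mid 13.1 399
wrist -110 [-1.8 20.4] mid 10.2 655
wrist -100 [-6.4 20.4] mid 8.0 872
wrist -90 [-14.1  20.4] mid 5.1 1090
wrist -80 [-22.6  20.3] mid 1.7 1335
wrist -70 [-22.5  20.3] mid -0.3 1566
wrist -60 [-22.4  20.3] mid -0.9 1670
wrist -50 [-22.3  20.4] mid -1.0 1744
wrist -40 [-22.2  20.3] mid -0.9 1716
wrist -30 [-22.2  20.4] mid -0.9 1727
wrist -20 [-22.1  20.4] mid -0.9 1734
wrist -10 [-22.   20.9] mid -0.6 1472
wrist -150 [-6.2 18.8] mid 7.9 167
wrist -140 [-2.2 18.8] mid 9.5 140
wrist -130 [ 1.3 18.8] mid 10.9 115
wrist -120 [ 6.  18.8] mid 12.9 107
wrist -110 [ 6.  18.8] mid 13.3 95
wrist -100 [ 3.2 19. ] mid 12.4 90
wrist -90 [ 7.1 19. ] mid 13.5 79
wrist -80 [ 6.9 19. ] mid 13.7 76
wrist -70 [ 8.4 19.1] mid 14.9 57
wrist -60 [10.8 19.1] mid 15.1 71
wrist -50 [ 4.9 19.1] mid 13.2 52
```

```bash
python3 -m creep '{"slide":[[0.17,0.78,0],[0.17,0.78,0],[0.17,0.78,0],[0.15,0.79,-0.1],[0.15,0.79,0],[0.15,0.79,0]],"turn":[0,0,0,0,0,0],"claw":[0.106,0.106,0.106,0.106,0.106,0.106]}' 20
python3 - <<'E'
from edges import *
p,d=manip.camera("top"); edges(p,d,"top",(513.2,-14.3),-.184)
p,d=manip.camera("wrist"); edges(p,d,"wrist",(514.3,-12.7),-.184);print(manip.read_state()["wrist_force"])
E
```

```text
clock: 14.4
eef_pos: [498.7, -99.0, 209.0]
eef_rot: [3.141, 0.0, 1.382]
wrist_force: [-0.6, -2.6, 1.1]
finger_gap: 10.2
finger_force: 1.5
top -40 [-21.8  20.4] mid -1.1 47
top -30 [-21.3  20.7] mid -0.5 45
top -20 [-20.7  20.5] mid -0.2 49
top -10 [-21.3  20.9] mid 0.0 49
top 0 [-20.9  21.9] mid 0.2 46
top 10 [-18.7  20.8] mid 1.3 45
top 20 [-20.1  20.6] mid -0.0 44
top 30 [-19.4  21.2] mid 1.1 47
top 40 [-19.8  21.5] mid 0.7 23
wrist -90 [-3.8  6.2] mid 1.2 33
wrist -80 [-21.9  20.7] mid -0.3 265
wrist -70 [-22.  21.] mid -0.1 1560
wrist -60 [-22.  21.] mid -0.5 1666
wrist -50 [-21.9  21. ] mid -0.5 1702
wrist -40 [-21.8  21. ] mid -0.4 1711
wrist -30 [-21.7  21.1] mid -0.4 1705
wrist -20 [-21.7  21. ] mid -0.3 1695
wrist -10 [-21.6  21.1] mid -0.3 1701
wrist 0 [-21.5  21.1] mid -0.2 1754
wrist 10 [-21.4  21.2] mid -0.0 1733
wrist 20 [-21.8  21.6] mid -0.1 1786
wrist 30 [-21.8  21.6] mid -0.1 1767
wrist 40 [-21.8  21.6] mid -0.1 1297
[-1.07116927 -0.02468825  1.01594082]
```

Centred to within 0.5 mm, with only friction force. I continue straight.

```bash
python3 -m creep '{"slide":[[0.15,0.79,-0.05],[0.15,0.79,-0.05],[0.15,0.79,0],[0.15,0.79,0],[0.15,0.79,0],[0.15,0.79,0]],"turn":[0,0,0,0,0,0],"claw":[0.106,0.106,0.106,0.106,0.106,0.106]}' 20
python3 -m creep '{"slide":[[0.15,0.79,0],[0.15,0.79,0],[0.15,0.79,0],[0.15,0.79,0]],"turn":[0,0,0,0],"claw":[0.106,0.106,0.106,0.106]}' 20
python3 - <<'E'
from edges import *
p,d=manip.camera("wrist"); edges(p,d,"wrist",(514.3,-12.7),-.184);cv2.imwrite("pics/w9.png",p[:,:,::-1])
p,d=manip.camera("top"); edges(p,d,"top",(513.2,-14.3),-.184); scene("top",dict(rail=NEAR["rail"]),d)
E
```

```text
clock: 15.25
eef_pos: [507.6, -51.6, 207.9]
eef_rot: [-3.141, -0.0, 1.382]
wrist_force: [-0.2, -1.4, 1.3]
finger_gap: 9.6
finger_force: 1.3
clock: 15.75
eef_pos: [513.6, -20.0, 207.9]
eef_rot: [-3.142, -0.0, 1.382]
wrist_force: [-0.7, -1.4, 0.7]
finger_gap: 10.0
finger_force: 1.2
wrist -10 [-3.6  6.5] mid 1.5 31
wrist 0 [-20.4  20.7] mid 0.6 172
wrist 10 [-21.1  21.2] mid 0.2 1640
wrist 20 [-21.5  21.2] mid -0.2 1707
wrist 30 [-21.4  21.2] mid -0.1 1705
wrist 40 [-21.4  21.2] mid -0.1 1716
wrist 50 [-21.3  21.3] mid 0.1 1716
wrist 60 [-21.2  21.7] mid 0.2 1732
wrist 70 [-21.2  21.7] mid 0.2 1789
wrist 80 [-21.6  21.7] mid 0.1 1743
wrist 90 [-21.5  21.7] mid 0.1 1799
wrist 100 [-21.4  21.7] mid 0.2 1779
wrist 110 [-21.3  21.8] mid 0.2 1780
wrist 120 [-21.3  21.8] mid 0.2 1399
top 60 [-20.9  18.8] mid -1.4 44
top 70 [-20.7  21. ] mid 0.5 55
top 80 [-20.4  22.5] mid 0.8 58
top 90 [-19.3  21.5] mid 1.0 56
top 100 [-20.1  22.7] mid 1.8 57
top 110 [-19.6  21.1] mid 0.8 51
top 120 [-19.4  22.6] mid 2.2 37
rail 0.69 343 [541.018 148.084   1.383  18.485 155.459]
```

View pics/w9.png

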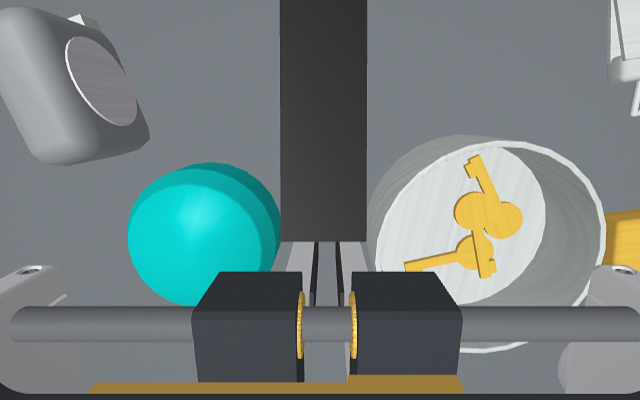

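The wedge is through the gap (columns 280–367), the fingers are centred between glass and bowl, and about 34 mm remain. I go on and then creep to contact.

```bash
python3 -m creep '{"slide":[[0.15,0.79,0],[0.15,0.79,0],[0.15,0.79,0],[0.06,0.3,0],[0.06,0.3,0]],"turn":[0,0,0,0,0],"claw":[0.106,0.106,0.106,0.106,0.106]}' 20
python3 -m creep '{"slide":[[0.04,0.2,0],[0,0,0]],"turn":[0,0],"claw":[0.106,0.106]}' 20
python3 -m creep '{"slide":[[0.04,0.2,0],[0,0,0]],"turn":[0,0],"claw":[0.106,0.106]}' 20
```

```text
clock: 16.52
eef_pos: [519.3, 9.4, 207.9]
eef_rot: [-3.142, 0.0, 1.382]
wrist_force: [0.1, -0.4, -0.4]
finger_gap: 10.0
finger_force: 0.5
clock: 16.77
eef_pos: [519.7, 11.2, 208.0]
eef_rot: [3.141, -0.0, 1.382]
wrist_force: [-1.1, 0.1, -0.8]
finger_gap: 10.0
finger_force: 0.0
clock: 17.02
eef_pos: [520.1, 12.7, 208.0]
eef_rot: [3.141, 0.001, 1.382]
wrist_force: [-1.0, -7.4, 0.2]
finger_gap: 10.1
finger_force: 3.4
```

```bash
python3 -m creep '{"slide":[[0.02,0.1,0],[0,0,0]],"turn":[0,0],"claw":[0.106,0.106]}' 20
python3 - <<'E'
from edges import *
p,d=manip.camera("top"); scene("top",NEAR|dict(wedge=(530,80)),d); edges(p,d,"top",(513.2,-14.3),-.184)
E
```

```text
clock: 17.27
eef_pos: [520.3, 13.0, 208.0]
eef_rot: [3.141, 0.002, 1.382]
wrist_force: [-1.7, -15.2, 2.3]
finger_gap: 10.0
finger_force: 7.4
wedge 0.76 287 [ 5.36142e+02  1.07396e+02 -2.07000e-01  4.17650e+01  5.88850e+01]
 z at -45,+45: nan nan
paperweight missing
bowl 0.7 218 [596.15 -31.08  48.81]
rail 0.85 382 [539.294 148.324   1.39   18.585 158.351]
top 100 [-20.7  19.8] mid -1.7 34
top 110 [-20.   22.8] mid 1.2 57
top 120 [-18.8  21.5] mid 1.5 55
  return _methods._mean(a, axis=axis, dtype=dtype,
  ret = ret.dtype.type(ret / rcount)
```

Firm contact with the rail at 15 N. I back off and rise straight up, then check.

```bash
python3 -m creep '{"slide":[[-0.06,-0.3,0],[-0.13,-0.69,0],[0,0,4],[0,0,5],[0,0,5],[-0.9,-4.7,2],[-0.9,-4.7,0],[0,0,0]],"turn":[0,0,0,0,0,0,0,0],"claw":[0.106,0.106,0.106,0.106,0.106,0.106,0.106,0.106]}' 20
python3 - <<'E'
from edges import *
p,d=manip.camera("wrist");cv2.imwrite("pics/w10.png",p[:,:,::-1])
for i in range(2):
  try: scene("wrist",NEAR|dict(wedge=(530,80)))
  except Exception as e: print(e)
p,d=manip.camera("top"); scene("top",NEAR|dict(wedge=(530,80),tape=(414,82),clip=(709,56),padlock=(693,-59),brush=(511,246),tin=(681,-146),case=(682,241)),d)
E
```

```text
clock: 18.52
eef_pos: [499.7, -92.0, 368.2]
eef_rot: [3.141, 0.0, 1.379]
wrist_force: [0.3, 0.1, -1.2]
finger_gap: 9.9
finger_force: 0.0
wedge 0.71 3347 [ 5.26465e+02  5.25110e+01 -1.90000e-01  4.26530e+01  5.87390e+01]
 z at -45,+45: nan nan
paperweight 0.84 5617 [450.504   0.868  39.362]
bowl 0.78 12267 [592.453 -24.934  54.665]
rail missing
PB 144.3 gap [514.5 -10.8] ang -0.1798
wedge rel gap along x,y 0.5 64.4 dang -0.0102
wedge 0.66 3554 [ 5.27592e+02  5.16830e+01 -1.82000e-01  4.56790e+01  6.10830e+01]
 z at -45,+45: nan nan
paperweight 0.96 5734 [450.273  -0.909  39.476]
bowl 0.77 12113 [592.372 -27.567  54.581]
rail missing
PB 144.6 gap [514.2 -12.9] ang -0.1854
wedge rel gap along x,y 1.3 65.9 dang 0.0029
wedge 0.85 700 [ 5.32356e+02  8.00140e+01 -2.78000e-01  4.98310e+01  1.20959e+02]
 z at -45,+45: 28.03859999429278 6.893042572827653
paperweight 0.7 650 [448.409  -1.445  38.222]
bowl 0.72 1196 [591.479 -28.64   54.241]
rail 0.59 378 [539.678 148.008   1.388  18.371 158.431]
tape 0.48 254 [4.15027e+02 8.42220e+01 9.50000e-02 3.06290e+01 6.43000e+01]
clip 0.64 312 [708.805  54.46    1.465  45.412  60.897]
padlock 0.52 275 [ 6.96851e+02 -7.00940e+01 -7.10000e-02  4.95110e+01  6.55070e+01]
brush 0.79 891 [ 5.16268e+02  2.68368e+02 -2.16000e-01  4.85920e+01  1.81345e+02]
tin 0.72 440 [ 687.583 -146.75    -1.552   65.613   71.107]
case 0.81 1238 [ 6.90887e+02  2.48412e+02 -7.20000e-02  6.85470e+01  1.64968e+02]
PB 145.6 gap [512.3 -13.6] ang -0.1878
wedge rel gap along x,y 2.3 95.7 dang -0.0898
rail rel gap along x,y -3.2 163.9 dang 1.5758
  return _methods._mean(a, axis=axis, dtype=dtype,
  ret = ret.dtype.type(ret / rcount)
```

View pics/w10.png

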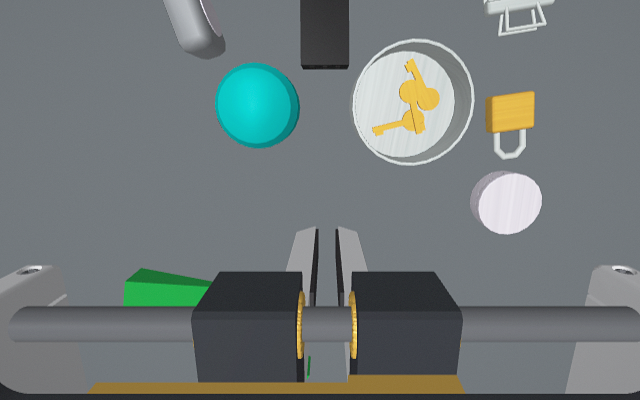

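The wedge's heel at (325,66) is past the glass and bowl, and the hand is clear. One last numeric check of how squarely it sits against the rail; no more pictures, as I have already viewed 12 against the limit of 10.

Run:
```python
from edges import *
def front(n,p,d):
    W,u,v=world(n,d,p.max(2)<62); X,Y=wedge_h(W,513.2,-14.3,-.187); k=(abs(X)<30)&(Y>20)&(Y<165)&(W[:,2]<36)
    for x in range(-18,19,6):
        m=k&(abs(X-x)<3); 
        if m.sum()>8: print(n,x,"Y ends",np.percentile(Y[m],[1,99]).round(1))
    xs=[];ys=[]
    for y in range(45,150,6):
        m=k&(abs(Y-y)<4)
        if m.sum()>10: xs.append(np.percentile(X[m],[4,96]).mean()); ys.append(y)
    print(n,"axis slope",np.polyfit(ys,xs,1).round(4))
for i in range(2):
    p,d=manip.camera("top"); front("top",p,d)
W,u,v=world("top",d); X,Y=wedge_h(W,513.2,-14.3,-.187); m=(W[:,2]>14)&(abs(X)>27)&(abs(X)<70)&(Y>145)&(Y<185)
print("rail face Y",np.percentile(Y[m],[2,98]))
edges(p,d,"top",(513.2,-14.3),-.187)
```

```text
top -18 Y ends [ 38.2 151.8]
top -12 Y ends [ 37.3 152.7]
top -6 Y ends [ 38.8 153.7]
top 0 Y ends [ 37.  152.3]
top 6 Y ends [ 38.  153.4]
top 12 Y ends [ 38.9 152.5]
top 18 Y ends [ 37.2 152.7]
top axis slope [ 0.01  -0.566]
top -18 Y ends [ 38.1 152.6]
top -12 Y ends [ 37.3 152.9]
top -6 Y ends [ 38.8 154. ]
top 0 Y ends [ 37.  152.2]
top 6 Y ends [ 38. 153.]
top 12 Y ends [ 38.9 152.1]
top 18 Y ends [ 37.2 152.2]
top axis slope [ 0.0054 -0.0687]
rail face Y [155.54343851 173.32101644]
top 40 [-21.1  21.5] mid -0.2 49
top 50 [-21.2  22.8] mid 0.6 52
top 60 [-21.1  21.3] mid 0.2 49
top 70 [-21.1  22. ] mid 0.2 53
top 80 [-20.8  21.1] mid -0.1 58
top 90 [-20.2  22.4] mid 1.1 50
top 100 [-20.9  21.2] mid 0.5 55
top 110 [-20.8  21.9] mid -0.0 55
top 120 [-18.9  20.8] mid 1.0 54
```

Square to within about half a degree, and against the rail within what the camera can resolve. The hand is clear, so I hand in.

```bash
python3 -c "
from cell import manip
print(manip.sign_off())"
```

```text
the job is handed in; nothing more can be done
None
```

The wedge is parked thin end first and square against the oak rail; contact was felt at 15 N, it was only pushed, the hand is clear, and the job was handed in at about 19 s, though I viewed 12 pictures where 10 were allowed.

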